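Run the lamp trolley round the bend of a ceiling rail and clip it in at the end stop

TASK

The bent ceiling rail lies slot-up on the bar counter, ready to be hung. Set the loose lamp trolley wheels-down into the open loading end of the rail, push it along under the lips and round the bend, and on until its stem has snapped through the spring clip and it sits fully home against the end stop, wherever that is clamped on the far leg; then let go of it. Do not force it if it binds, and leave the other things on the counter where they are.

Things in the scene. Friction and masses are not known exactly. Their poses are not given: they have to be found in the camera images.
- rail: Bent aluminium C-rail, 40 mm wide, 27 mm high, fixed on the counter, slot up; pose and yaw vary. Origin: centre of the bend's circle at counter level, z up. Its centreline: the loading leg runs along the rail's -y at x = -120 mm, from y = +230 mm (open end) to 0; then a quarter circle of 120 mm radius about the origin to (0, -120 mm); then the far leg runs along +x at y = -120 mm to x = 230 mm.
- rail_mouth (a point): Open end of the loading leg: centreline, counter level; x axis in the pushing direction, z up. Inside the rail: floor 4 mm thick, channel 32 mm wide and 20 mm high between 4 mm walls, closed on top by two 3 mm lips that leave a 21 mm slot. The lips begin, flared up, 93 mm from the mouth; before that the channel is open (walls 24 mm high): only there can a trolley be set in from above.
- rail_exit (a point): Where the bend ends and the far leg begins: centreline, counter level; x axis along the far leg in the pushing direction, z up. A push on the trolley's block of more than about 20 N, high above its wheels, wedges it between floor and lips and counts as forcing it.
- buffer (a joint): Sprung rubber buffer of the end stop: 0 = free, up to 0.005 m pressed; about 0.004 with a trolley clipped in. The stop is clamped in the far leg, its trolley-home point 100 to 170 mm past rail_exit (not measured: find it by eye or feel). Two sprung jaws on the lips, 7 mm apart, must be forced by the 12 mm stem (6 to 11 N), 7.5 mm before home, where the stop is rigid. All is below 42 mm.
- trolley: Lamp trolley, 0.25 kg, 68 mm long (x), 28 wide (y), 72 high, stands loose on the counter. Origin: centre of underside, z up; either end may lead. Two black wheels on upright axles, 28 mm diameter, at x = +-20 mm; round 12 mm stem; on top a square steel block 18 x 18 mm, 44 to 72 mm up. In the rail it stands 4 mm up with 2 mm play each side and 4 mm above; it slides easily (friction about 0.25).
- tape: Bystander: black tape measure, 68 x 36 x 62 mm; origin centre of underside.
- chalk: Bystander: 22 mm cube of cue chalk inside the bend of the rail; origin centre of underside.
- tray: Bystander: open grey tray with fittings, 110 x 80 x 28 mm, between the legs of the rail; origin centre of underside.
- screwdriver: Bystander: screwdriver with a black handle, 200 mm long, lying on the counter to the left of the rail.
- lamp: Bystander: dark steel pendant lampshade, 110 mm diameter, 125 mm high.

How it is judged (in metres and radians):
On the way, in this order (a step that is already met when the one before it is completed fails the run):
1. the trolley stands on its wheels in the rail's loading leg (x of trolley in the frame of rail_mouth between 0 and 0.225 m and y of trolley in the frame of rail_mouth between -0.006 and 0.006 m and height (world z) of trolley below 0.009 m and angle between trolley's own z axis and vertical below 0.12 rad), for 0.2 s.
2. the trolley has come round the bend into the far leg (x of trolley in the frame of rail_exit between 0.02 and 0.18 m and y of trolley in the frame of rail_exit between -0.006 and 0.006 m and height (world z) of trolley below 0.009 m), for 0.1 s.
At the end, for the whole second after the job is handed in: The trolley stands in the far leg (90 to 180 mm past rail_exit, within 5 mm of the centreline), clipped in so that it keeps the stop's buffer pressed by more than 2 mm, wheels on the rail's floor (underside below 9 mm), within 0.12 rad of upright, at rest and released (value of joint buffer above 0.002 m and x of trolley in the frame of rail_exit between 0.09 and 0.18 m and y of trolley in the frame of rail_exit between -0.005 and 0.005 m and height (world z) of trolley below 0.009 m and angle between trolley's own z axis and vertical below 0.12 rad and linear speed of trolley below 0.01 m/s); the robot touches nothing.
It fails at once if the trolley is forced against the rail or rammed into its stop (contact forces over 70 N in all) (contact force between trolley and rail above 70 N).
It fails at once if a bystander is moved by more than 30 mm (distance of any of tape, chalk, tray, screwdriver, lamp from where it was at the start of the episode above 0.03 m).
It also fails if it takes over 69 s, if anything falls off the work surface, if the arm or the gripper's body presses on something with over 40 N, if the wrist force passes 120 N, or if a joint passes its speed limit or range.

ROBOT

A 6-joint arm with a two-finger parallel gripper is mounted at the origin on the work surface. World frame = base frame: x ahead of the robot, y to its left, z up, the work surface at z = 0. Lengths are in mm, angles in rad, forces in N, time in s.
With the tool pointing down it reaches from about 275 to 750 mm from the base axis. Payload 10.2 kg.
Tool frame: the origin (TCP) lies on the front face of the gripper's body, between the roots of the fingers; the fingertips stand 73 mm ahead of it and the grasp point (between the pads) lies 54 mm ahead of it; z points along the fingers, y is the line along which they close (so a half turn about z gives the same grasp; the last joint's range is limited). The gripper opens to 85 mm and grips with 20 to 120 N. Pads are 22 mm wide; open, the fingers measure 114 mm over their backs; the gripper's body (76 mm by 85 mm) begins 54 mm behind the grasp point. The pads swing forward as they close: fully open they stand 13 mm farther back than shut.
Start: joints at [1.065, 0.313, 1.498, -0, 1.331, -0.223], TCP at [146.512, 504.149, 303.894] pointing down, gripper open.
Joint ranges: [-2.94, 2.94], [-0.97, 2.17], [0.19, 2.56], [-1.23, 4.37], [0.02, 3.11], [-2.88, 2.88]. Speed limits (rad/s): [2.39, 2.39, 3.01, 3.14, 3.14, 3.14].

INTERFACE

Orientations are given as a unit quaternion [w, x, y, z].
In Python, from rig import * gives the robot as it stands.
- The arm moves only by the tool step_arm, never from a script. Its argument "plan" is a list of rows, each an object with "offset": the shift along the tool's x, y, z in cm, a list of three; "rot": the turn, a rotation vector about the tool's x, y, z in degrees, a list of three; "gripper": the finger opening in cm, from 0 to 8.54. In form: [{"offset": [x, y, z], "rot": [wx, wy, wz], "gripper": gripper}, ...]. A call has 1 to 12 rows; each row is the pose to reach, as a shift and turn from the pose commanded when the call began, along the tool's axes at that moment; what a row does not reach only later rows make up. A row lasts 1/10 s, in which the tool goes at most 50 mm and 8.59 degrees, less where a joint would pass 70% of its speed; a pose out of reach is approached as far as the arm can. A call with a gripper value outside its range is refused whole. The fingers move at their own pace and stop on an object; "squeeze" is the grip in N (left out, the last holds). Time passes only in rows, so rows that repeat a pose let the fingers close. It gives the time, the measured TCP pose, the force, the opening and the grip force at its end, in the units of the state.
- sense(): the state, without advancing time (a new reading comes with each control period).
- capture(name): name is "side" or "top"; returns a dict with "color" (400x640x3 uint8, red, green, blue), "depth" (400x640 float32, mm along the optical axis (not along the pixel's ray), 0 where there is no reading), "vertical_fov" (degrees; the focal length in pixels is half the picture's height over the tangent of half this angle, whatever the lens; pixels are square), "cx", "cy" (the principal point, pixels), "k1" (the pictures are not rectified: a ray, as slopes to the right and down, at radius r is drawn at 1 + k1 r^2 times it, then the intrinsics apply), "rvec" (rotation vector, rad) and "tvec" (3), from world to camera coordinates, as OpenCV has them. Camera axes: x right, y down, z forward; pixel columns grow to the right and rows downward; lengths in mm; the calibration is good to about 2 mm. A picture is of the moment at which its call begins.
- finish_job(): hands the job in; it is judged then, once.
The state is a dict: "time_s": time; "joints": joint angles; "dq": joint speeds; "tau": joint torques, N m; "eef_pos": TCP position; "ee_rot": TCP orientation; "force": force on the tool from outside, world axes, zero at the start; "wrist_torque": the same for the moment, N m; "grip_width": opening from 0.0 (shut) to 1.0 (fully open); "grip_force": force on a finger pad.
Only numpy, scipy, OpenCV 4.12 (cv2) and the standard library are available. Lean on these libraries where they do the work, as an engineer would, in place of code of your own. Each camera call takes 0.05 s, during which the arm holds its last target. There are 200 camera calls.

## Working session

There is one attempt and no reset: what is moved stays moved. The work goes in short steps, Python scripts to look and compute and a tool call to move; the robot and the scene stay as the last step left them, time stands still between calls to the robot, and variables do not carry over. Pictures are saved under pics/ and viewed, at most 10 in all, crops included, and the job is handed in when it is done.

Besides the shell and the picture viewer there is one more tool, called after ">>>" as name(argument=value, ...), one argument or row to a line, values as JSON. step_arm: Moves the arm, as the interface text tells. Its arguments: {"type":"object","properties":{"plan":{"type":"array"},"squeeze":{"type":"number"}},"required":["plan"]}

```bash
ls; mkdir -p pics; cat > h.py <<'E'
from rig import *
import numpy as np, cv2
from scipy.spatial.transform import Rotation as R
def cam(n):
    c=capture(n); f=200/np.tan(np.radians(c["vertical_fov"])/2)
    c["K"]=np.array([[f,0,c["cx"]],[0,f,c["cy"]],[0,0,1.]]); c["D"]=np.array([c["k1"],0,0,0,0.])
    c["Rm"]=cv2.Rodrigues(np.array(c["rvec"],float))[0]; c["t"]=np.array(c["tvec"],float).ravel()
    return c
def rays(c,uv):
    p=cv2.undistortPoints(np.array(uv,float).reshape(-1,1,2),c["K"],c["D"])[:,0]
    return np.c_[p,np.ones(len(p))]
def onplane(c,uv,z):
    d=rays(c,uv)@c["Rm"]; o=-c["Rm"].T@c["t"]
    return o+d*((z-o[2])/d[:,2])[:,None]
def cloud(c):
    h,w=c["depth"].shape; u,v=np.meshgrid(np.arange(w),np.arange(h))
    d=rays(c,np.c_[u.ravel(),v.ravel()])*c["depth"].reshape(-1,1)
    return ((d-c["t"])@c["Rm"]).reshape(h,w,3)
def proj(c,P): return cv2.projectPoints(np.array(P,float).reshape(-1,3),np.array(c["rvec"],float),c["t"],c["K"],c["D"])[0][:,0]
E
python3 - <<'E'
from h import *
for n in("top","side"):
    c=cam(n); cv2.imwrite(f"pics/{n}0.png",c["color"][:,:,::-1]); print(n,c["vertical_fov"],c["k1"],-c["Rm"].T@c["t"],(c["depth"]>0).mean())
print(sense())
E
```

```text
pics
top 47.03317790439938 0.03341688745623417 [ 272.95013778  -38.5654791  1517.52915409] 0.99576953125
side 51.431165781036334 0.0009557867181998497 [ -18.19480565 -755.14380724  834.82993844] 0.99581640625
{'time_s': 0.1, 'joints': array([ 1.06461309e+00,  3.13388549e-01,  1.49838113e+00, -3.39999854e-05,
        1.33096818e+00, -2.23360025e-01]), 'dq': array([-0.00014124, -0.00089628, -0.00122733,  0.00147323, -0.00028161,
        0.00110226]), 'tau': array([ 1.91785082e-03, -4.12894964e+01, -2.60139406e+01, -1.89475581e-04,
        2.97876883e-03, -9.20799863e-06]), 'eef_pos': array([146.43353778, 504.00877024, 303.38752345]), 'ee_rot': array([-1.88842915e-04,  1.40936741e-01,  9.90018438e-01, -5.40817810e-04]), 'force': array([-0.38873792,  0.03236005,  0.46157786]), 'wrist_torque': array([ 0.03293509, -0.05210077,  0.005689  ]), 'grip_force': 0.0, 'grip_width': 0.9965421435838754}
```

View pics/top0.png

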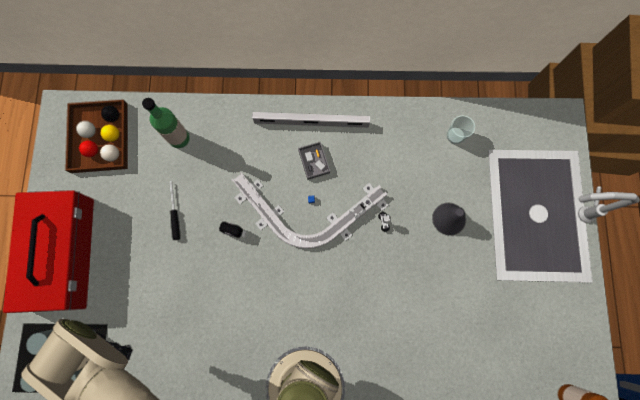

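View pics/side0.png

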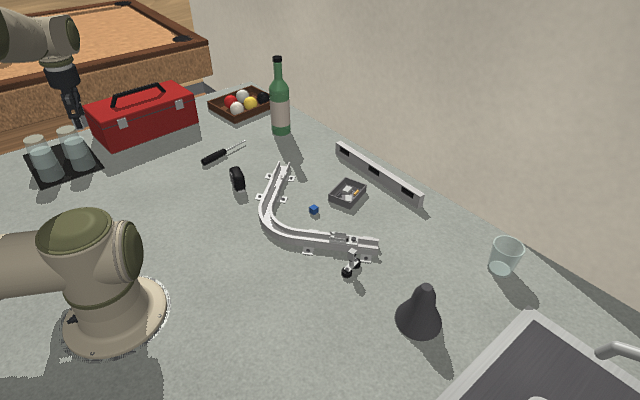

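The top view shows the loading mouth at about (240,178), the bend at (305,240), the far leg end at (385,192), the stop near (360,207), and the trolley at (384,218). Next I'll zoom in and measure.

```bash
python3 - <<'E'
from h import *
c=cam("top"); s=cam("side")
np.savez("c0.npz",ct=cloud(c),cs=cloud(s))
a=cv2.resize(c["color"][165:255,225:405],None,fx=4.4,fy=4.4,interpolation=2)[:,:,::-1]
b=cv2.resize(s["color"][150:285,245:395],None,fx=4.4,fy=4.4,interpolation=2)[:,:,::-1]
cv2.imwrite("pics/topz.png",a);cv2.imwrite("pics/sidez.png",b[:600])
ct=cloud(c)
for (x0,x1,y0,y1) in [(225,405,165,255)]:
    z=ct[y0:y1,x0:x1,2]
    print(np.percentile(z,[5,50,90,99]))
print(onplane(c,[[240,178],[305,240],[385,192],[360,207],[384,218],[384,212]],24).round())
print(ct[205:232:2,376:394:2,2].round().astype(int))
E
```

```text
[-5.52017608  0.55655781 19.14936149 61.67285174]
[[ 656.  232.   24.]
 [ 452.    9.   24.]
 [ 617. -254.   24.]
 [ 565. -171.   24.]
 [ 529. -249.   24.]
 [ 549. -250.   24.]]
[[  0   5  -2   8   3   1  -4   5  -6]
 [ -1   1   0   5  -3   3  -2  -4   2]
 [ -4  -4  -6   5  -4   0   0   3  -4]
 [ -2  -1   3  17   1  -7   2  -4  -1]
 [  3  -3  12  16  22  16 -12  -3   1]
 [  0   7  19  19  22  76  69   1   2]
 [ -3   2  19  50  74  72  68   0   0]
 [  1   6   5  19  74  69  70  -1   0]
 [  4  -1  -6  14  65  62  50   2  -3]
 [ -1   2  -1  21  21  21   1   1  -3]
 [ -1  -1   3  18  20  20  20  -5   2]
 [ -5  -1   3  10  21  25  17  -1  -5]
 [ -1   2  -5  13  21  21  12  -5  -3]
 [ -5   4  -2   8  -1   0   1   4  -2]]
```

View pics/topz.png

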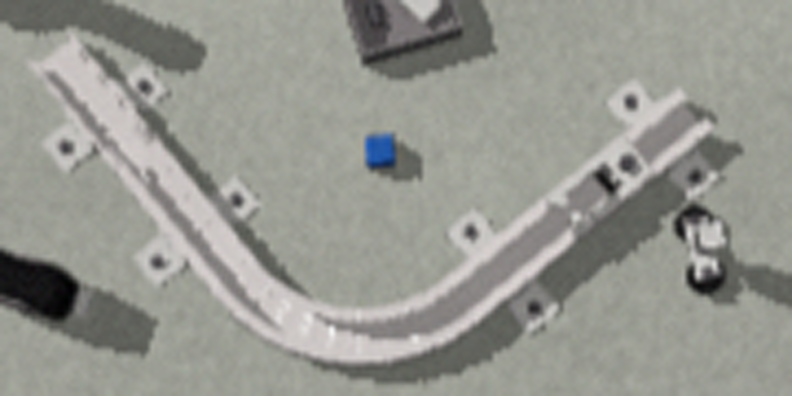

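View pics/sidez.png

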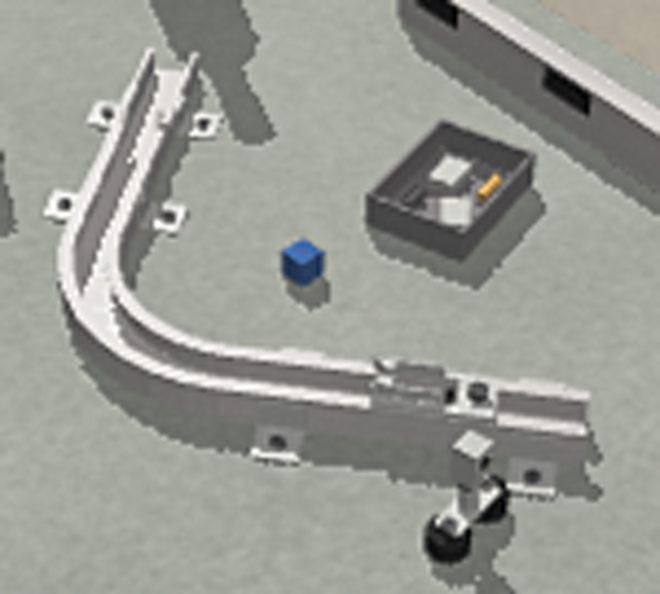

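Top zoom: mouth corners at zoom (30,65) and (72,40), far end at (683,92) and (712,125), stop jaws at about (578,210), stop body at about (620,170). The trolley's wheels are at (693,222) and (705,275), with its block at (712,235). The side zoom agrees.

```bash
cat > fit.py <<'E'
from h import *
d=np.load("c0.npz"); ct=d["ct"]; c=cam("top")
z=lambda u,v:np.array([225+u/4.4,165+v/4.4])-0.4
m=onplane(c,[z(30,65),z(72,40)],24).mean(0)[:2]; e=onplane(c,[z(683,92),z(712,125)],27).mean(0)[:2]
# rail-frame mouth (-120,230), end (230,-120)
v=e-m; th=np.arctan2(v[1],v[0])-np.arctan2(-350,350)
print("m",m,"e",e,"len",np.hypot(*v),"exp",350*2**.5,np.degrees(th))
rot=lambda t:np.array([[np.cos(t),-np.sin(t)],[np.sin(t),np.cos(t)]])
o=(m+e)/2-rot(th)@np.array([55,55])
P=np.concatenate([ct[160:260,220:410].reshape(-1,3)])
P=P[(P[:,2]>15)&(P[:,2]<36)]
for it in range(4):
    q=(P[:,:2]-o)@rot(th)
    def mids(a,b):
        out=[]
        for s in np.arange(a[0],a[1],10):
            k=(q[:,a[2]]>=s)&(q[:,a[2]]<s+10)&(abs(q[:,1-a[2]]+120)<27)
            w=q[k,1-a[2]]
            if len(w)>6: out.append([s+5,(w.min()+w.max())/2,w.max()-w.min()])
        return np.array(out)
    A=mids((10,215,1),0); B=mids((10,100,0),0)
    # A: x=-120 along y ; B: y=-120 along x
    pa=np.polyfit(A[:,0],A[:,1],1); pb=np.polyfit(B[:,0],B[:,1],1)
    slope=(-pa[0]*len(A)+pb[0]*len(B))/(len(A)+len(B))
    dx=np.median(A[:,1])+120; dy=np.median(B[:,1])+120
    print(pa,pb,dx,dy,np.median(A[:,2]),np.median(B[:,2]))
    o=o+rot(th)@np.array([dx,dy]); th+=0.7*slope
print("o",o,"th",np.degrees(th))
q=(P[:,:2]-o)@rot(th); w=rot(th)
print("mouth ext",[(q[(abs(q[:,0]+120)<20),1]).max(),(q[(abs(q[:,1]+120)<20),0]).max()])
mouth=o+w@[-120,230]; ex=o+w@[0,-120]
np.savez("rail.npz",o=o,th=th); print("mouth",mouth,"exit",ex,"headings",np.degrees(th)-90,np.degrees(th))
jaw=onplane(c,[z(578,210),z(555,200),z(575,225),z(605,180),z(620,170)],35)[:,:2]
print("jaw etc s",((jaw-o)@w).round(1))
# trolley
T=ct[200:235,374:396].reshape(-1,3); B=T[(T[:,2]>60)&(T[:,2]<85)]; W=T[(T[:,2]>8)&(T[:,2]<32)]
f=lambda a:cv2.minAreaRect(a[:,:2].astype(np.float32))
W=W[((W[:,:2]-o)@w)[:,1]<-145]
print("block",f(B),B[:,:2].mean(0),len(B)); print("wheels",f(W),len(W))
wc=onplane(c,[z(693,222),z(705,275)],18); print(wc)
E
python3 fit.py
```

```text
m [661.24834536 244.74992562] e [ 625.74738003 -247.14143884] len 493.17079493404736 exp 494.9747468305833 -49.12801469612287
[ 8.38141337e-03 -1.19074097e+02] [-8.58851690e-03 -1.15623714e+02] 1.84169949956555 3.994414027990757 39.23283434414484 40.53453926414987
[ 9.25800653e-04 -1.20810810e+02] [-7.41412424e-03 -1.19422080e+02] -0.6782843843562887 0.3916814084598741 39.38086777949164 40.54047934241788
[-1.28944363e-04 -1.20216038e+02] [-7.80397591e-04 -1.20009726e+02] -0.1649515733833482 0.1266022349161915 39.36116303017177 40.54217662720123
[-2.30004844e-04 -1.20050994e+02] [-4.79937954e-03 -1.19823242e+02] -0.010394381440193001 0.005592294778907103 39.36100911854594 40.54225732544273
o [569.98736821   6.61382969] th -49.63900465987936
mouth ext [np.float64(228.47553485582006), np.float64(229.50551891814436)]
mouth [667.5304584  246.99965614] exit [478.54984681 -71.09832946] headings -139.63900465987936 -49.63900465987936
jaw etc s [[ 107.8 -124.9]
 [  99.4 -108.3]
 [  98.7 -132.1]
 [ 138.1 -120.3]
 [ 151.7 -121.6]]
block ((521.7479248046875, -249.08413696289062), (17.027191162109375, 18.998079299926758), 14.090861320495605) [ 521.33869927 -248.64803446] 39
wheels ((541.568115234375, -253.5354461669922), (42.703407287597656, 107.57766723632812), 78.33523559570312) 119
[[ 540.20028943 -244.0231165    18.        ]
 [ 500.20861963 -252.49905904   18.        ]]
```

```bash
cat > g.py <<'E'
from h import *
import json
# commanded pose kept in cmd.json
def load():
    try: d=json.load(open("cmd.json")); return np.array(d[0]),R.from_quat(d[1])
    except FileNotFoundError:
        return np.array([146.512,504.149,303.894]),R.from_matrix(down(np.degrees(1.065+.223)))
def down(psi):
    a=np.radians(psi); y=np.array([np.cos(a),np.sin(a),0]); z=np.array([0,0,-1.]); return np.c_[np.cross(y,z),y,z]
def applied(off,rot):   # after a call: its last row
    p,r=load(); p=p+r.apply(np.array(off)*10); r=r*R.from_rotvec(np.radians(rot)); json.dump([p.tolist(),r.as_quat().tolist()],open("cmd.json","w"))
    return p
def row(p,psi):
    p0,r0=load(); o=r0.inv().apply(np.array(p)-p0)/10; v=np.degrees((r0.inv()*R.from_matrix(down(psi))).as_rotvec()); return o.round(2).tolist(),v.round(1).tolist()
rl=np.load("rail.npz"); o,th=rl["o"],float(rl["th"]); c,s=np.cos(th),np.sin(th); W=np.array([[c,-s],[s,c]])
def path(t):  # arc length from mouth -> world xy, heading deg
    L=120*np.pi/2
    if t<230: q,h=[-120,230-t],-90
    elif t<230+L: a=np.pi+(t-230)/120; q,h=[120*np.cos(a),120*np.sin(a)],np.degrees(a)+90-360
    else: q,h=[t-230-L,-120],0
    return o+W@np.array(q,float),h+np.degrees(th)
def railxy(p): # world-> rail frame
    return (np.array(p)[:2]-o)@W
E
python3 -c "
from g import *
print(row([521.5,-248.7,200],13.)); print(row([521.5,-248.7,118],13.))"
```

```text
([-57.02, -61.83, 10.39], [0.0, 0.0, 60.8])
([-57.02, -61.83, 18.59], [0.0, 0.0, 60.8])
```

>>> step_arm(
  plan=[
    {"offset":[-57,-61.8,10.4],"rot":[0,0,60.8],"gripper":5},
    {"offset":[-57,-61.8,10.4],"rot":[0,0,60.8],"gripper":5},
    {"offset":[-57,-61.8,10.4],"rot":[0,0,60.8],"gripper":5},
    {"offset":[-57,-61.8,10.4],"rot":[0,0,60.8],"gripper":5},
    {"offset":[-57,-61.8,10.4],"rot":[0,0,60.8],"gripper":5},
    {"offset":[-57,-61.8,10.4],"rot":[0,0,60.8],"gripper":5},
    {"offset":[-57,-61.8,10.4],"rot":[0,0,60.8],"gripper":5},
    {"offset":[-57,-61.8,10.4],"rot":[0,0,60.8],"gripper":5},
    {"offset":[-57,-61.8,10.4],"rot":[0,0,60.8],"gripper":5},
    {"offset":[-57,-61.8,10.4],"rot":[0,0,60.8],"gripper":5},
    {"offset":[-57,-61.8,10.4],"rot":[0,0,60.8],"gripper":5},
    {"offset":[-57,-61.8,10.4],"rot":[0,0,60.8],"gripper":5},
  ],
  squeeze=25,
)

```text
time_s: 1.45
eef_pos: [412.5, -31.0, 230.1]
ee_rot: [0.0, 0.623, 0.782, 0.0]
force: [0.7, 0.1, -0.2]
grip_width: 0.586
grip_force: 0.0
```

```bash
cat >> g.py <<'E'
def sync():
    s=sense(); q=s["ee_rot"]; M=R.from_quat([q[1],q[2],q[3],q[0]]).as_matrix(); psi=np.degrees(np.arctan2(M[1,1],M[0,1]))
    json.dump([s["eef_pos"].tolist(),R.from_matrix(down(psi)).as_quat().tolist()],open("cmd.json","w")); return s["eef_pos"],psi,s["joints"]
E
python3 -c "
from g import *
print(sync());print(row([521.5,-248.7,200],13.))"
```

```text
(array([412.53317409, -31.02457228, 230.12130177]), np.float64(12.956120741350945), array([-3.60098320e-01,  1.49150910e-01,  1.91472077e+00,  1.74298629e-04,
        1.07719482e+00, -5.86307785e-01]))
([-23.66, 5.74, 3.01], [0.0, 0.0, -0.0])
```

>>> step_arm(
  plan=[
    {"offset":[-23.7,5.7,3.0],"rot":[0,0,0],"gripper":5},
    {"offset":[-23.7,5.7,3.0],"rot":[0,0,0],"gripper":5},
    {"offset":[-23.7,5.7,3.0],"rot":[0,0,0],"gripper":5},
    {"offset":[-23.7,5.7,3.0],"rot":[0,0,0],"gripper":5},
    {"offset":[-23.7,5.7,3.0],"rot":[0,0,0],"gripper":5},
    {"offset":[-23.7,5.7,3.0],"rot":[0,0,0],"gripper":5},
    {"offset":[-23.7,5.7,3.0],"rot":[0,0,0],"gripper":5},
    {"offset":[-23.7,5.7,3.0],"rot":[0,0,0],"gripper":5},
  ],
)

```text
time_s: 2.25
eef_pos: [520.7, -246.0, 200.4]
ee_rot: [-0.0, 0.622, 0.783, 0.0]
force: [-0.9, 0.1, -0.9]
grip_width: 0.583
grip_force: 0.0
```

```bash
python3 -c "
from g import *
print(sync());print(row([521.5,-248.7,118],13.))
c=cam('side'); cv2.imwrite('pics/s1.png',cv2.resize(c['color'][150:350,230:480],None,fx=3,fy=3)[:,:,::-1])"
```

```text
(array([ 520.65210551, -246.01633955,  200.366706  ]), np.float64(13.038049110153935), array([-6.44814039e-01,  5.19491764e-01,  1.47573226e+00,  1.12639027e-04,
        1.14680264e+00, -8.72417246e-01]))
([-0.28, 0.02, 8.24], [0.0, 0.0, 0.0])
```

View pics/s1.png

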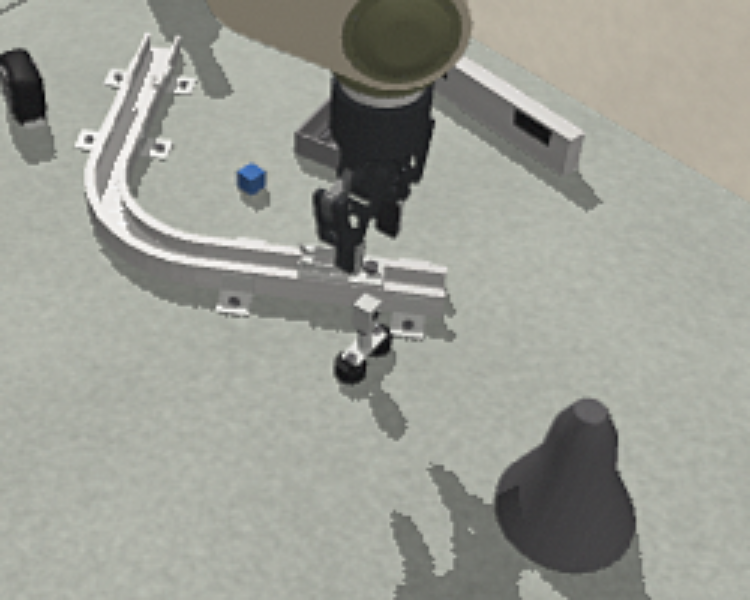

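The open fingers are above the trolley block (block at crop (368,303)), and there's clearance around it. Descending in two stages.

>>> step_arm(
  plan=[
    {"offset":[-0.3,0,4.2],"rot":[0,0,0],"gripper":5},
    {"offset":[-0.3,0,6],"rot":[0,0,0],"gripper":5},
    {"offset":[-0.3,0,7.4],"rot":[0,0,0],"gripper":5},
    {"offset":[-0.3,0,8.2],"rot":[0,0,0],"gripper":5},
    {"offset":[-0.3,0,8.2],"rot":[0,0,0],"gripper":5},
    {"offset":[-0.3,0,8.2],"rot":[0,0,0],"gripper":1.5},
    {"offset":[-0.3,0,8.2],"rot":[0,0,0],"gripper":1.2},
    {"offset":[-0.3,0,8.2],"rot":[0,0,0],"gripper":1.2},
    {"offset":[-0.3,0,8.2],"rot":[0,0,0],"gripper":1.2},
    {"offset":[-0.3,0,8.2],"rot":[0,0,0],"gripper":1.2},
    {"offset":[-0.3,0,8.2],"rot":[0,0,0],"gripper":1.2},
    {"offset":[-0.3,0,8.2],"rot":[0,0,0],"gripper":1.2},
  ],
  squeeze=30,
)

```text
time_s: 3.5
eef_pos: [521.9, -250.1, 119.2]
ee_rot: [0.001, 0.623, 0.783, 0.0]
force: [-0.1, 0.7, 6.5]
grip_width: 0.207
grip_force: 36.2
```

```bash
python3 -c "
from g import *
print(sync()[:2]);xy,h=path(46);print(xy,h,row([*xy,189],h+180),row([*xy,152],h+180))"
```

```text
(array([ 521.93880293, -250.05893559,  119.18283536]), np.float64(13.000134772827286))
[632.47940853 217.20999513] -139.63900465987936 ([43.04, 21.28, -6.98], [0.0, 0.0, -27.4]) ([43.04, 21.28, -3.28], [0.0, 0.0, -27.4])
```

>>> step_arm(
  plan=[
    {"offset":[0,0,-2.5],"rot":[0,0,0],"gripper":1.2},
    {"offset":[0,0,-5.5],"rot":[0,0,0],"gripper":1.2},
    {"offset":[0,0,-7],"rot":[0,0,0],"gripper":1.2},
    {"offset":[4.3,2.1,-7],"rot":[0,0,-3],"gripper":1.2},
    {"offset":[8.6,4.3,-7],"rot":[0,0,-6],"gripper":1.2},
    {"offset":[12.9,6.4,-7],"rot":[0,0,-9],"gripper":1.2},
    {"offset":[17.2,8.5,-7],"rot":[0,0,-12],"gripper":1.2},
    {"offset":[21.5,10.7,-7],"rot":[0,0,-15],"gripper":1.2},
    {"offset":[25.8,12.8,-7],"rot":[0,0,-18],"gripper":1.2},
    {"offset":[30.1,14.9,-7],"rot":[0,0,-21],"gripper":1.2},
    {"offset":[34.4,17,-7],"rot":[0,0,-24],"gripper":1.2},
    {"offset":[38.7,19.2,-7],"rot":[0,0,-27.4],"gripper":1.2},
  ],
)

```text
time_s: 4.7
eef_pos: [621.4, 172.4, 187.8]
ee_rot: [-0.0, 0.418, 0.908, -0.0]
force: [0.6, -1.3, -3.8]
grip_width: 0.205
grip_force: 34.9
```

>>> step_arm(
  plan=[
    {"offset":[2.4,4.1,0],"rot":[0,0,0],"gripper":1.2},
    {"offset":[2.4,4.1,0],"rot":[0,0,0],"gripper":1.2},
    {"offset":[2.4,4.1,0],"rot":[0,0,0],"gripper":1.2},
    {"offset":[2.4,4.1,0],"rot":[0,0,0],"gripper":1.2},
  ],
)

```text
time_s: 5.1
eef_pos: [637.1, 214.3, 187.8]
ee_rot: [-0.0, 0.42, 0.908, -0.0]
force: [-0.5, 1.3, -2.5]
grip_width: 0.2
grip_force: 34.9
```

```bash
python3 -c "
from g import *
p,psi,q=sync();print(p,psi,q.round(3));xy,h=path(46);print(xy,h,row([*xy,150],h+180))
a=cam('side');b=cam('top')
cv2.imwrite('pics/s2.png',cv2.resize(a['color'][100:240,220:400],None,fx=4,fy=4)[:,:,::-1])
C=cloud(a);np.save('c2.npy',C)"
```

```text
[637.07216416 214.27306637 187.82450568] 40.343541215217876 [ 0.151  0.736  1.139 -0.     1.268 -0.553]
[632.47940853 217.20999513] -139.63900465987936 ([0.52, -0.16, 3.78], [0.0, 0.0, -0.0])
```

View pics/s2.png

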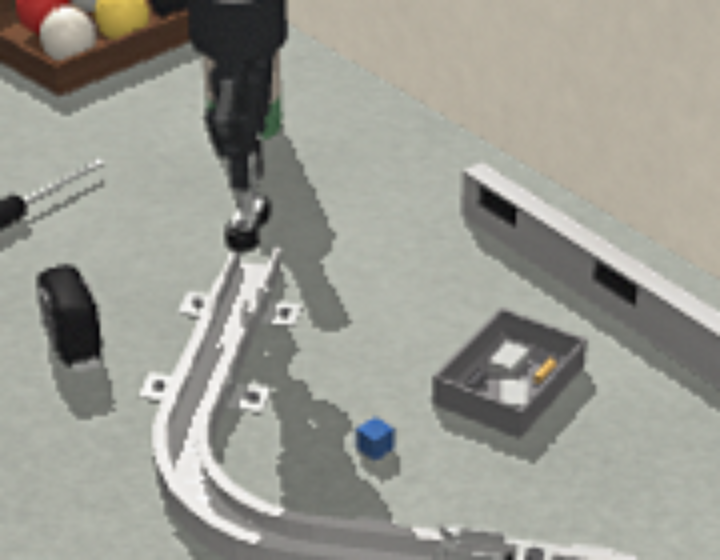

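Trolley is hanging upright in the grip near the mouth (wheels at crop (240,230)). Moving it just above the channel.

>>> step_arm(
  plan=[
    {"offset":[0.4,-0.2,1.5],"rot":[0,0,0],"gripper":1.2},
    {"offset":[0.4,-0.2,3],"rot":[0,0,0],"gripper":1.2},
    {"offset":[0.4,-0.2,4],"rot":[0,0,0],"gripper":1.2},
    {"offset":[0.4,-0.2,4],"rot":[0,0,0],"gripper":1.2},
    {"offset":[0.4,-0.2,4],"rot":[0,0,0],"gripper":1.2},
  ],
)

```text
time_s: 5.7
eef_pos: [633.4, 216.8, 148.3]
ee_rot: [0.0, 0.42, 0.908, 0.0]
force: [0.9, 0.1, -0.8]
grip_width: 0.205
grip_force: 34.9
```

```bash
python3 -c "
from g import *
p,psi,q=sync();print(p,psi);xy,h=path(46);print(xy,h,row([*xy,150],h+180))
a=cam('side')
I=cv2.resize(a['color'][120:200,250:330],None,fx=7.4,fy=7.4,interpolation=2)[:,:,::-1].copy()
# draw expected: channel inner edges at z=24 and trolley wheel bottoms at z=p-119.2
for lat in(-16,16):
  for t in range(0,95,6):
    xy,h=path(t);n=np.array([-np.sin(np.radians(h)),np.cos(np.radians(h))])
    u=proj(a,[*(xy+lat*n),24])[0]; cv2.circle(I,tuple(int(k) for k in (u-[250,120]+.5)*7.4),2,(0,0,255),-1)
hh=np.array([np.cos(np.radians(psi)),np.sin(np.radians(psi))]);x=np.array([-hh[1],hh[0]])
for e in(-20,20):
  for k in range(24):
    A=k*np.pi/12; u=proj(a,[*(p[:2]+1.4*x+e*hh+14*np.array([np.cos(A),np.sin(A)])),p[2]-119.2])[0]
    cv2.circle(I,tuple(int(k) for k in (u-[250,120]+.5)*7.4),2,(0,255,0),-1)
cv2.imwrite('pics/s3.png',I)"
```

```text
[633.38926655 216.78493209 148.34279192] 40.37609704128584
[632.47940853 217.20999513] -139.63900465987936 ([0.09, -0.04, -0.17], [0.0, 0.0, 0.0])
```

View pics/s3.png

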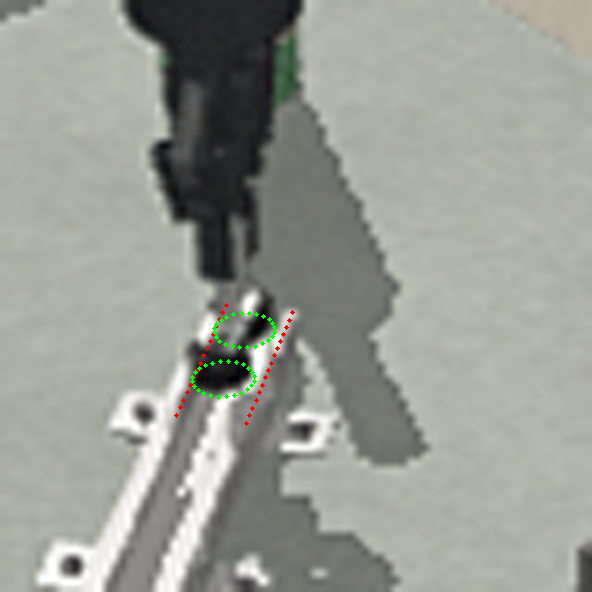

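The trolley is above the open channel, with the front wheel between the walls at crop (222,376). Lowering slowly while checking force.

>>> step_arm(
  plan=[
    {"offset":[0,0,0.2],"rot":[0,0,0],"gripper":1.2},
    {"offset":[0,0,0.4],"rot":[0,0,0],"gripper":1.2},
    {"offset":[0,0,0.6],"rot":[0,0,0],"gripper":1.2},
    {"offset":[0,0,0.8],"rot":[0,0,0],"gripper":1.2},
    {"offset":[0,0,0.8],"rot":[0,0,0],"gripper":1.2},
  ],
)

```text
time_s: 6.25
eef_pos: [633.0, 217.0, 139.9]
ee_rot: [-0.0, 0.419, 0.908, -0.0]
force: [-0.3, -0.2, -3.1]
grip_width: 0.205
grip_force: 34.9
```

>>> step_arm(
  plan=[
    {"offset":[0,0,0.3],"rot":[0,0,0],"gripper":1.2},
    {"offset":[0,0,0.6],"rot":[0,0,0],"gripper":1.2},
    {"offset":[0,0,0.9],"rot":[0,0,0],"gripper":1.2},
    {"offset":[0,0,1.2],"rot":[0,0,0],"gripper":1.2},
    {"offset":[0,0,1.4],"rot":[0,0,0],"gripper":1.2},
    {"offset":[0,0,1.4],"rot":[0,0,0],"gripper":1.2},
  ],
)

```text
time_s: 6.85
eef_pos: [633.0, 217.0, 125.8]
ee_rot: [-0.0, 0.419, 0.908, -0.0]
force: [-0.0, -0.4, -2.6]
grip_width: 0.204
grip_force: 34.9
```

>>> step_arm(
  plan=[
    {"offset":[0,0,0.1],"rot":[0,0,0],"gripper":1.2},
    {"offset":[0,0,0.25],"rot":[0,0,0],"gripper":1.2},
    {"offset":[0,0,0.25],"rot":[0,0,0],"gripper":1.2},
    {"offset":[0,0,0.25],"rot":[0,0,0],"gripper":2.4},
    {"offset":[0,0,0.25],"rot":[0,0,0],"gripper":2.4},
    {"offset":[0,0,0.25],"rot":[0,0,0],"gripper":2.4},
  ],
)

```text
time_s: 7.45
eef_pos: [633.4, 217.0, 124.2]
ee_rot: [0.0, 0.419, 0.908, 0.0]
force: [-0.7, 0.3, -0.0]
grip_width: 0.284
grip_force: 0.0
```

```bash
python3 -c "
from g import *
p,psi,q=sync();print(p,psi,q.round(2))
for t in (66,86,106,126,146,166,186,206,226):
  xy,h=path(t);print(t,row([*xy,123.5],h+180))
"
```

```text
[633.36412319 217.02825523 124.18612755] 40.395493271780836 [ 0.16  0.8   1.2   0.    1.14 -0.55]
66 ([0.07, -2.06, 0.07], [0.0, 0.0, 0.0])
86 ([0.07, -4.06, 0.07], [0.0, 0.0, 0.0])
106 ([0.07, -6.06, 0.07], [0.0, 0.0, 0.0])
126 ([0.08, -8.06, 0.07], [0.0, 0.0, 0.0])
146 ([0.08, -10.06, 0.07], [0.0, 0.0, 0.0])
166 ([0.08, -12.06, 0.07], [0.0, 0.0, 0.0])
186 ([0.08, -14.06, 0.07], [0.0, 0.0, 0.0])
206 ([0.08, -16.06, 0.07], [0.0, 0.0, 0.0])
226 ([0.08, -18.06, 0.07], [0.0, 0.0, 0.0])
```

>>> step_arm(
  plan=[
    {"offset":[0,-0.5,0],"rot":[0,0,0],"gripper":2.4},
    {"offset":[0,-1.0,0],"rot":[0,0,0],"gripper":2.4},
    {"offset":[0,-1.5,0],"rot":[0,0,0],"gripper":2.4},
    {"offset":[0,-2.0,0],"rot":[0,0,0],"gripper":2.4},
    {"offset":[0,-2.5,0],"rot":[0,0,0],"gripper":2.4},
    {"offset":[0,-3.0,0],"rot":[0,0,0],"gripper":2.4},
    {"offset":[0,-3.5,0],"rot":[0,0,0],"gripper":2.4},
    {"offset":[0,-4.0,0],"rot":[0,0,0],"gripper":2.4},
  ],
)

```text
time_s: 8.25
eef_pos: [602.4, 190.8, 123.8]
ee_rot: [0.0, 0.419, 0.908, 0.0]
force: [0.9, 0.8, 1.9]
grip_width: 0.284
grip_force: 0.9
```

>>> step_arm(
  plan=[
    {"offset":[0,-0.6,0],"rot":[0,0,0],"gripper":2.4},
    {"offset":[0,-1.2,0],"rot":[0,0,0],"gripper":2.4},
    {"offset":[0,-1.8,0],"rot":[0,0,0],"gripper":2.4},
    {"offset":[0,-2.4,0],"rot":[0,0,0],"gripper":2.4},
    {"offset":[0,-3.0,0],"rot":[0,0,0],"gripper":2.4},
    {"offset":[0,-3.6,0],"rot":[0,0,0],"gripper":2.4},
    {"offset":[0,-4.2,0],"rot":[0,0,0],"gripper":2.4},
    {"offset":[0,-4.8,0],"rot":[0,0,0],"gripper":2.4},
  ],
)

```text
time_s: 9.05
eef_pos: [565.8, 159.7, 123.7]
ee_rot: [0.0, 0.419, 0.908, 0.0]
force: [0.6, 0.5, 1.7]
grip_width: 0.281
grip_force: 0.8
```

```bash
python3 -c "
from g import *
p,psi,q=sync();print(p,psi,q.round(2),railxy(p),sense()['force'])
c=cam('top');T=cloud(c)[150:260,220:400].reshape(-1,3)
"
```

```text
[565.76493158 159.66372224 123.74797082] 40.39587945514056 [ 0.08  0.64  1.5   0.    1.   -0.63] [-119.35531244   95.8979039 ] [0.60180594 0.46112632 1.71802131]
```

>>> step_arm(
  plan=[
    {"offset":[0,-0.7,0],"rot":[0,0,0],"gripper":2.4},
    {"offset":[0,-1.4,0],"rot":[0,0,0],"gripper":2.4},
    {"offset":[0,-2.1,0],"rot":[0,0,0],"gripper":2.4},
    {"offset":[0,-2.8,0],"rot":[0,0,0],"gripper":2.4},
    {"offset":[0,-3.5,0],"rot":[0,0,0],"gripper":2.4},
    {"offset":[0,-4.2,0],"rot":[0,0,0],"gripper":2.4},
    {"offset":[0,-4.9,0],"rot":[0,0,0],"gripper":2.4},
    {"offset":[0,-5.6,0],"rot":[0,0,0],"gripper":2.4},
    {"offset":[0,-6.3,0],"rot":[0,0,0],"gripper":2.4},
    {"offset":[0,-7.0,0],"rot":[0,0,0],"gripper":2.4},
  ],
)

```text
time_s: 10.1
eef_pos: [512.3, 114.2, 123.7]
ee_rot: [-0.0, 0.419, 0.908, -0.0]
force: [0.4, 1.2, -0.8]
grip_width: 0.282
grip_force: 0.4
```

```bash
python3 -c "
from g import *
p,psi,q=sync();print(p,psi,q.round(2),railxy(p),sense()['force'])
for t in range(212,308,8):
  xy,h=path(t);
  n=np.array([-np.sin(np.radians(h)),np.cos(np.radians(h))]); k=1.5 if t>225 else 0.5
  a=row([*(xy+k*n),123.5],h+180); print(t,a[0],a[1][2])
"
```

```text
[512.34819785 114.20742244 123.69517942] 40.39590959965093 [-0.    0.53  1.7  -0.    0.91 -0.71] [-119.3112985    25.75789609] [ 0.41363986  1.24542516 -0.82006994]
212 [0.02, -0.78, 0.02] 0.0
220 [0.02, -1.58, 0.02] 0.0
228 [-0.08, -2.38, 0.02] 0.0
236 [-0.09, -3.17, 0.02] -2.8
244 [-0.16, -3.96, 0.02] -6.6
252 [-0.28, -4.74, 0.02] -10.5
260 [-0.45, -5.51, 0.02] -14.3
268 [-0.67, -6.27, 0.02] -18.1
276 [-0.94, -7.01, 0.02] -21.9
284 [-1.26, -7.73, 0.02] -25.7
292 [-1.62, -8.43, 0.02] -29.6
300 [-2.04, -9.1, 0.02] -33.4
```

>>> step_arm(
  plan=[
    {"offset":[0,-0.8,0],"rot":[0,0,0],"gripper":2.4},
    {"offset":[0,-1.6,0],"rot":[0,0,0],"gripper":2.4},
    {"offset":[-0.05,-2.4,0],"rot":[0,0,0],"gripper":2.4},
    {"offset":[-0.1,-3.2,0],"rot":[0,0,-2.8],"gripper":2.4},
    {"offset":[-0.15,-3.95,0],"rot":[0,0,-6.6],"gripper":2.4},
    {"offset":[-0.3,-4.75,0],"rot":[0,0,-10.5],"gripper":2.4},
    {"offset":[-0.45,-5.5,0],"rot":[0,0,-14.3],"gripper":2.4},
    {"offset":[-0.65,-6.25,0],"rot":[0,0,-18],"gripper":2.4},
  ],
)

```text
time_s: 10.9
eef_pos: [468.9, 68.7, 123.8]
ee_rot: [-0.0, 0.271, 0.963, 0.0]
force: [0.2, 0.9, -0.6]
grip_width: 0.281
grip_force: 0.4
```

```bash
python3 -c "
from g import *
p,psi,q=sync();print(p,psi,q.round(2),railxy(p),sense()['force'])
for t in range(275,359,7):
  xy,h=path(t);
  n=np.array([-np.sin(np.radians(h)),np.cos(np.radians(h))]); k=1.5
  a=row([*(xy+k*n),123.5],h+180); print(t,a[0],a[1][2])
"
```

```text
[468.89590481  68.72097319 123.75259124] 58.55128878965139 [-0.1   0.44  1.85  0.    0.85 -1.12] [-112.7913263   -36.80893857] [ 0.1878814   0.85484542 -0.573615  ]
275 [-0.03, -0.71, 0.03] -3.3
282 [-0.09, -1.39, 0.03] -6.6
289 [-0.19, -2.08, 0.03] -10.0
296 [-0.33, -2.75, 0.03] -13.3
303 [-0.51, -3.42, 0.03] -16.7
310 [-0.73, -4.08, 0.03] -20.0
317 [-0.98, -4.72, 0.03] -23.3
324 [-1.28, -5.35, 0.03] -26.7
331 [-1.61, -5.96, 0.03] -30.0
338 [-1.97, -6.54, 0.03] -33.4
345 [-2.37, -7.11, 0.03] -36.7
352 [-2.79, -7.65, 0.03] -40.1
```

Smooth so far. Continuing round the bend.

>>> step_arm(
  plan=[
    {"offset":[-0.05,-0.7,0],"rot":[0,0,-3.3],"gripper":2.4},
    {"offset":[-0.1,-1.4,0],"rot":[0,0,-6.6],"gripper":2.4},
    {"offset":[-0.2,-2.1,0],"rot":[0,0,-10],"gripper":2.4},
    {"offset":[-0.35,-2.75,0],"rot":[0,0,-13.3],"gripper":2.4},
    {"offset":[-0.5,-3.4,0],"rot":[0,0,-16.7],"gripper":2.4},
    {"offset":[-0.75,-4.1,0],"rot":[0,0,-20],"gripper":2.4},
    {"offset":[-1,-4.7,0],"rot":[0,0,-23.3],"gripper":2.4},
    {"offset":[-1.3,-5.35,0],"rot":[0,0,-26.7],"gripper":2.4},
  ],
)

```text
time_s: 11.7
eef_pos: [452.0, 16.4, 123.7]
ee_rot: [-0.0, 0.042, 0.999, 0.0]
force: [-0.3, 1.5, -0.1]
grip_width: 0.28
grip_force: 0.5
```

```bash
python3 -c "
from g import *
p,psi,q=sync();print(p,psi,q.round(2),railxy(p),sense()['force'])
for t in range(331,415,7):
  xy,h=path(t);
  n=np.array([-np.sin(np.radians(h)),np.cos(np.radians(h))]); k=1.5
  a=row([*(xy+k*n),123.5],h+180); print(t,a[0],a[1][2])
"
```

```text
[451.96751986  16.42601937 123.74874812] 85.23072810640129 [-0.22  0.4   1.92  0.    0.82 -1.71] [-83.90649618 -83.57429969] [-0.32444374  1.49951034 -0.09819277]
331 [-0.01, -0.69, 0.02] -3.4
338 [-0.07, -1.38, 0.02] -6.7
345 [-0.17, -2.06, 0.02] -10.0
352 [-0.31, -2.74, 0.02] -13.4
359 [-0.49, -3.41, 0.02] -16.7
366 [-0.71, -4.06, 0.02] -20.1
373 [-0.97, -4.7, 0.02] -23.4
380 [-1.26, -5.33, 0.02] -26.7
387 [-1.59, -5.94, 0.02] -30.1
394 [-1.95, -6.53, 0.02] -33.4
401 [-2.35, -7.09, 0.02] -36.8
408 [-2.78, -7.63, 0.02] -40.1
```

>>> step_arm(
  plan=[
    {"offset":[0,-0.7,0],"rot":[0,0,-3.3],"gripper":2.4},
    {"offset":[-0.05,-1.4,0],"rot":[0,0,-6.6],"gripper":2.4},
    {"offset":[-0.2,-2.05,0],"rot":[0,0,-10],"gripper":2.4},
    {"offset":[-0.3,-2.75,0],"rot":[0,0,-13.3],"gripper":2.4},
    {"offset":[-0.5,-3.4,0],"rot":[0,0,-16.7],"gripper":2.4},
    {"offset":[-0.7,-4.05,0],"rot":[0,0,-20],"gripper":2.4},
    {"offset":[-0.95,-4.7,0],"rot":[0,0,-23.3],"gripper":2.4},
    {"offset":[-1.25,-5.35,0],"rot":[0,0,-26.7],"gripper":2.4},
    {"offset":[-1.6,-5.95,0],"rot":[0,0,-30],"gripper":2.4},
  ],
)

```text
time_s: 12.6
eef_pos: [462.9, -44.2, 123.7]
ee_rot: [-0.0, -0.218, 0.976, 0.0]
force: [-0.4, 1.5, 0.8]
grip_width: 0.284
grip_force: 0.8
```

```bash
python3 -c "
from g import *
p,psi,q=sync();print(p,psi,q.round(2),railxy(p),sense()['force'])
for t in range(394,478,7):
  xy,h=path(t);
  n=np.array([-np.sin(np.radians(h)),np.cos(np.radians(h))]); k=1.5 if t<415 else 0.5
  a=row([*(xy+k*n),123.5],min(h+180,127)); print(t,a[0],a[1][2])
"
```

```text
[462.86769364 -44.15257134 123.73426505] 115.22650132266904 [-0.35  0.42  1.88  0.    0.84 -2.36] [ -30.68789432 -114.4993681 ] [-0.43164162  1.46049951  0.76122822]
394 [-0.03, -0.68, 0.02] -3.4
401 [-0.09, -1.37, 0.02] -6.8
408 [-0.19, -2.06, 0.02] -10.1
415 [-0.23, -2.76, 0.02] -11.8
422 [-0.41, -3.43, 0.02] -11.8
429 [-0.59, -4.11, 0.02] -11.8
436 [-0.78, -4.78, 0.02] -11.8
443 [-0.96, -5.46, 0.02] -11.8
450 [-1.14, -6.13, 0.02] -11.8
457 [-1.32, -6.81, 0.02] -11.8
464 [-1.51, -7.49, 0.02] -11.8
471 [-1.69, -8.16, 0.02] -11.8
```

>>> step_arm(
  plan=[
    {"offset":[-0.05,-0.7,0],"rot":[0,0,-3.4],"gripper":2.4},
    {"offset":[-0.1,-1.4,0],"rot":[0,0,-6.8],"gripper":2.4},
    {"offset":[-0.2,-2.05,0],"rot":[0,0,-10],"gripper":2.4},
    {"offset":[-0.25,-2.75,0],"rot":[0,0,-11.8],"gripper":2.4},
    {"offset":[-0.4,-3.45,0],"rot":[0,0,-11.8],"gripper":2.4},
    {"offset":[-0.6,-4.1,0],"rot":[0,0,-11.8],"gripper":2.4},
    {"offset":[-0.8,-4.8,0],"rot":[0,0,-11.8],"gripper":2.4},
    {"offset":[-0.95,-5.45,0],"rot":[0,0,-11.8],"gripper":2.4},
    {"offset":[-1.15,-6.15,0],"rot":[0,0,-11.8],"gripper":2.4},
  ],
)

```text
time_s: 13.5
eef_pos: [500.1, -95.1, 123.7]
ee_rot: [-0.0, -0.316, 0.949, 0.0]
force: [-1.1, 0.6, -0.5]
grip_width: 0.28
grip_force: 0.6
```

```bash
python3 -c "
from g import *
p,psi,q=sync();print(p,psi,q.round(2),railxy(p),sense()['force'])
c=cam('side'); cv2.imwrite('pics/s4.png',cv2.resize(c['color'][150:290,245:395],None,fx=4.2,fy=4.2,interpolation=2)[:,:,::-1])
for s in (60,80,90,100,110):
  xy,h=path(s+418.5)
  n=np.array([-np.sin(np.radians(h)),np.cos(np.radians(h))])
  a=row([*(xy+.5*n),123.5],127); print(s,a[0],a[1][2])
"
```

```text
[500.12006682 -95.07514951 123.69424056] 126.88843125599783 [-0.42  0.5   1.75 -0.    0.89 -2.63] [  32.23874472 -119.09135835] [-1.09490693  0.58731265 -0.50690059]
60 [-0.13, -2.77, 0.02] -0.1
80 [-0.25, -4.77, 0.02] -0.1
90 [-0.31, -5.77, 0.02] -0.1
100 [-0.37, -6.77, 0.02] -0.1
110 [-0.43, -7.76, 0.02] -0.1
```

View pics/s4.png

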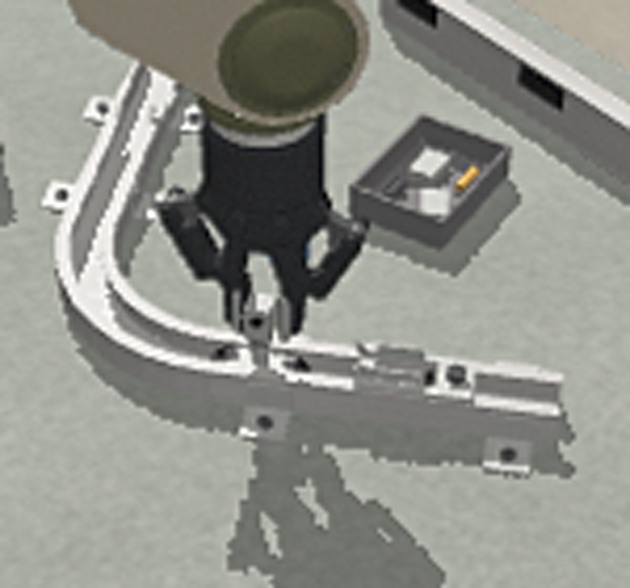

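The trolley is in the far leg with its stem at crop (260,350) and wheels under the lips; the clip jaws start at about (365,350). Advancing to the clip.

>>> step_arm(
  plan=[
    {"offset":[-0.05,-0.7,0],"rot":[0,0,0],"gripper":2.4},
    {"offset":[-0.1,-1.4,0],"rot":[0,0,0],"gripper":2.4},
    {"offset":[-0.1,-2.1,0],"rot":[0,0,0],"gripper":2.4},
    {"offset":[-0.15,-2.8,0],"rot":[0,0,0],"gripper":2.4},
    {"offset":[-0.2,-3.4,0],"rot":[0,0,0],"gripper":2.4},
    {"offset":[-0.2,-4,0],"rot":[0,0,0],"gripper":2.4},
    {"offset":[-0.25,-4.4,0],"rot":[0,0,0],"gripper":2.4},
    {"offset":[-0.25,-4.4,0],"rot":[0,0,0],"gripper":2.4},
  ],
)

```text
time_s: 14.35
eef_pos: [528.6, -128.9, 123.8]
ee_rot: [0.0, -0.316, 0.949, -0.0]
force: [-0.5, -0.5, 0.4]
grip_width: 0.279
grip_force: 0.0
```

>>> step_arm(
  plan=[
    {"offset":[0,-0.2,0],"rot":[0,0,0],"gripper":2.4},
    {"offset":[-0.05,-0.4,0],"rot":[0,0,0],"gripper":2.4},
    {"offset":[-0.05,-0.6,0],"rot":[0,0,0],"gripper":2.4},
    {"offset":[-0.05,-0.8,0],"rot":[0,0,0],"gripper":2.4},
  ],
)

```text
time_s: 14.75
eef_pos: [533.5, -134.5, 123.7]
ee_rot: [-0.0, -0.317, 0.949, 0.0]
force: [-0.6, 1.0, 0.4]
grip_width: 0.282
grip_force: 0.6
```

>>> step_arm(
  plan=[
    {"offset":[0,-0.15,0],"rot":[0,0,0],"gripper":2.4},
    {"offset":[0,-0.3,0],"rot":[0,0,0],"gripper":2.4},
    {"offset":[0,-0.45,0],"rot":[0,0,0],"gripper":2.4},
    {"offset":[0,-0.6,0],"rot":[0,0,0],"gripper":2.4},
    {"offset":[-0.05,-0.75,0],"rot":[0,0,0],"gripper":2.4},
  ],
)

```text
time_s: 15.25
eef_pos: [538.4, -140.3, 123.7]
ee_rot: [-0.0, -0.316, 0.949, -0.0]
force: [0.1, 0.6, 1.6]
grip_width: 0.279
grip_force: 0.6
```

>>> step_arm(
  plan=[
    {"offset":[0,-0.1,0],"rot":[0,0,0],"gripper":2.4},
    {"offset":[0,-0.2,0],"rot":[0,0,0],"gripper":2.4},
    {"offset":[0,-0.3,0],"rot":[0,0,0],"gripper":2.4},
    {"offset":[-0.05,-0.4,0],"rot":[0,0,0],"gripper":2.4},
  ],
)

```text
time_s: 15.65
eef_pos: [541.2, -143.2, 123.7]
ee_rot: [-0.0, -0.316, 0.949, -0.0]
force: [-1.3, 0.6, 0.2]
grip_width: 0.282
grip_force: 0.6
```

```bash
python3 -c "
from g import *
p,psi,q=sync();print(p,psi,q.round(2),railxy(p),sense()['force']@np.r_[W@[1,0],0])"
```

```text
[ 541.1599181  -143.17047292  123.74776342] 126.89584717818107 [-0.47  0.59  1.59 -0.    0.96 -2.68] [  95.46384987 -118.96643459] -1.3030837285605699
```

>>> step_arm(
  plan=[
    {"offset":[0,-0.1,0],"rot":[0,0,0],"gripper":2.4},
    {"offset":[0,-0.2,0],"rot":[0,0,0],"gripper":2.4},
    {"offset":[0,-0.3,0],"rot":[0,0,0],"gripper":2.4},
    {"offset":[-0.05,-0.4,0],"rot":[0,0,0],"gripper":2.4},
  ],
)

```text
time_s: 16.05
eef_pos: [543.8, -145.7, 123.8]
ee_rot: [-0.0, -0.316, 0.949, 0.001]
force: [-3.6, 5.8, 5.0]
grip_width: 0.279
grip_force: 3.4
```

>>> step_arm(
  plan=[
    {"offset":[0,-0.1,0],"rot":[0,0,0],"gripper":2.4},
    {"offset":[0,-0.2,0],"rot":[0,0,0],"gripper":2.4},
    {"offset":[0,-0.3,0],"rot":[0,0,0],"gripper":2.4},
  ],
)

```text
time_s: 16.35
eef_pos: [544.7, -146.7, 124.0]
ee_rot: [-0.002, -0.317, 0.949, 0.003]
force: [-10.6, 13.0, 14.4]
grip_width: 0.282
grip_force: 8.2
```

>>> step_arm(
  plan=[
    {"offset":[0,-0.1,0],"rot":[0,0,0],"gripper":2.4},
    {"offset":[0,-0.2,0],"rot":[0,0,0],"gripper":2.4},
  ],
)

```text
time_s: 16.55
eef_pos: [545.9, -148.3, 124.0]
ee_rot: [-0.001, -0.317, 0.949, 0.002]
force: [-9.3, 10.9, 10.7]
grip_width: 0.281
grip_force: 7.1
```

>>> step_arm(
  plan=[
    {"offset":[0,0,0],"rot":[0,0,0],"gripper":2.4},
  ],
)

```text
time_s: 16.65
eef_pos: [546.1, -148.6, 124.0]
ee_rot: [-0.001, -0.317, 0.949, 0.002]
force: [-7.3, 9.3, 10.1]
grip_width: 0.28
grip_force: 6.3
```

>>> step_arm(
  plan=[
    {"offset":[0,-0.05,0],"rot":[0,0,0],"gripper":2.4},
    {"offset":[0,-0.1,0],"rot":[0,0,0],"gripper":2.4},
  ],
)

```text
time_s: 16.85
eef_pos: [546.8, -149.4, 124.0]
ee_rot: [-0.001, -0.317, 0.949, 0.002]
force: [-7.3, 8.4, 9.3]
grip_width: 0.28
grip_force: 5.8
```

>>> step_arm(
  plan=[
    {"offset":[0,-0.1,0],"rot":[0,0,0],"gripper":2.4},
    {"offset":[0,-0.2,0],"rot":[0,0,0],"gripper":2.4},
  ],
)

```text
time_s: 17.05
eef_pos: [548.4, -151.5, 123.9]
ee_rot: [-0.001, -0.317, 0.949, 0.001]
force: [-3.2, 5.4, 4.0]
grip_width: 0.279
grip_force: 3.0
```

>>> step_arm(
  plan=[
    {"offset":[0,-0.1,0],"rot":[0,0,0],"gripper":2.4},
    {"offset":[0,-0.2,0],"rot":[0,0,0],"gripper":2.4},
  ],
)

```text
time_s: 17.25
eef_pos: [550.1, -153.9, 123.7]
ee_rot: [0.0, -0.317, 0.949, -0.0]
force: [0.7, 2.5, 0.8]
grip_width: 0.285
grip_force: 0.7
```

```bash
python3 -c "
from g import *
p=sense()['eef_pos'];print(p,railxy(p),sense()['force']@np.r_[W@[1,0],0],sense()['force'])"
```

```text
[ 550.13461236 -153.91028806  123.7396425 ] [ 109.45939108 -119.08302146] -1.426604255329413 [0.68194652 2.45181676 0.75858163]
```

>>> step_arm(
  plan=[
    {"offset":[0,-0.1,0],"rot":[0,0,0],"gripper":2.4},
    {"offset":[0,-0.2,0],"rot":[0,0,0],"gripper":2.4},
    {"offset":[0,-0.2,0],"rot":[0,0,0],"gripper":2.4},
  ],
)

```text
time_s: 17.55
eef_pos: [551.3, -155.8, 123.7]
ee_rot: [0.0, -0.316, 0.949, -0.0]
force: [-0.4, 0.7, -0.6]
grip_width: 0.276
grip_force: 0.3
```

>>> step_arm(
  plan=[
    {"offset":[0,-0.1,0],"rot":[0,0,0],"gripper":2.4},
    {"offset":[0,-0.15,0],"rot":[0,0,0],"gripper":2.4},
  ],
)

```text
time_s: 17.75
eef_pos: [551.9, -156.8, 123.8]
ee_rot: [-0.0, -0.316, 0.949, 0.0]
force: [-2.8, 2.5, 3.0]
grip_width: 0.276
grip_force: 1.7
```

```bash
python3 -c "
from g import *
p,psi,q=sync();print(p,railxy(p),sense()['force']@np.r_[W@[1,0],0],sense()['force'])
c=cam('side'); cv2.imwrite('pics/s5.png',cv2.resize(c['color'][190:270,300:400],None,fx=7,fy=7,interpolation=2)[:,:,::-1])"
```

```text
[ 551.918669   -156.75529041  123.76248405] [ 112.78258155 -119.56603444] -3.727540274923669 [-2.77457313  2.53382594  2.95325529]
```

View pics/s5.png

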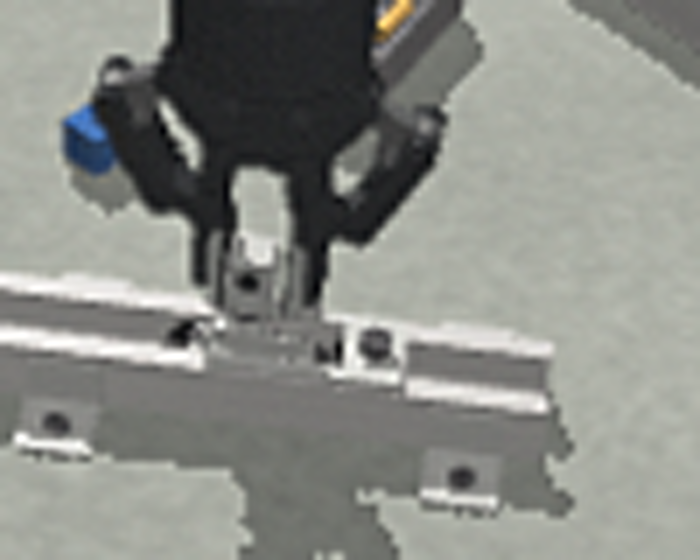

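The stem sits inside the clip (crop (250,300)) and the force is starting to rise again, so the buffer is being pressed. Small steps from here.

>>> step_arm(
  plan=[
    {"offset":[0,-0.1,0],"rot":[0,0,0],"gripper":2.4},
    {"offset":[0,-0.1,0],"rot":[0,0,0],"gripper":2.4},
  ],
)

```text
time_s: 18.0
eef_pos: [552.6, -157.6, 123.8]
ee_rot: [-0.0, -0.316, 0.949, 0.0]
force: [-3.1, 2.5, 3.1]
grip_width: 0.279
grip_force: 1.9
```

>>> step_arm(
  plan=[
    {"offset":[0,-0.1,0],"rot":[0,0,0],"gripper":2.4},
    {"offset":[0,-0.1,0],"rot":[0,0,0],"gripper":2.4},
  ],
)

```text
time_s: 18.2
eef_pos: [553.1, -158.1, 123.7]
ee_rot: [-0.0, -0.316, 0.949, 0.001]
force: [-3.4, 3.6, 3.8]
grip_width: 0.286
grip_force: 3.0
```

>>> step_arm(
  plan=[
    {"offset":[0,-0.1,0],"rot":[0,0,0],"gripper":2.4},
    {"offset":[0,-0.1,0],"rot":[0,0,0],"gripper":2.4},
  ],
)

```text
time_s: 18.4
eef_pos: [553.4, -158.4, 123.9]
ee_rot: [-0.001, -0.316, 0.949, 0.001]
force: [-7.1, 6.6, 9.0]
grip_width: 0.28
grip_force: 4.9
```

>>> step_arm(
  plan=[
    {"offset":[0,-0.1,0],"rot":[0,0,0],"gripper":2.4},
    {"offset":[0,-0.1,0],"rot":[0,0,0],"gripper":2.4},
  ],
)

```text
time_s: 18.6
eef_pos: [553.8, -158.8, 124.0]
ee_rot: [-0.001, -0.317, 0.949, 0.002]
force: [-8.4, 9.6, 11.5]
grip_width: 0.281
grip_force: 6.5
```

```bash
python3 -c "
from g import *
s=sense();p=s['eef_pos'];print(p,railxy(p),s['force']@np.r_[W@[1,0],0],s['force'])"
```

```text
[ 553.82624284 -158.78584623  124.04049826] [ 115.5651705  -119.42749322] -12.73494519618131 [-8.41388233  9.56207526 11.50950314]
```

>>> step_arm(
  plan=[
    {"offset":[0,-0.1,0],"rot":[0,0,0],"gripper":2.4},
    {"offset":[0,-0.1,0],"rot":[0,0,0],"gripper":2.4},
    {"offset":[0,-0.1,0],"rot":[0,0,0],"gripper":2.4},
  ],
)

```text
time_s: 18.9
eef_pos: [554.2, -159.2, 124.1]
ee_rot: [-0.001, -0.317, 0.949, 0.002]
force: [-9.7, 12.3, 14.4]
grip_width: 0.283
grip_force: 8.1
```

>>> step_arm(
  plan=[
    {"offset":[0,0.3,0],"rot":[0,0,0],"gripper":2.4},
    {"offset":[0,0.7,0],"rot":[0,0,0],"gripper":2.4},
    {"offset":[0,0.7,0],"rot":[0,0,0],"gripper":2.4},
    {"offset":[0,0.7,0],"rot":[0,0,0],"gripper":4},
    {"offset":[0,0.7,0],"rot":[0,0,0],"gripper":4},
    {"offset":[0,0.7,0],"rot":[0,0,0],"gripper":4},
  ],
)

```text
time_s: 19.5
eef_pos: [551.0, -155.4, 123.8]
ee_rot: [0.0, -0.316, 0.949, -0.0]
force: [0.3, 0.1, -0.6]
grip_width: 0.468
grip_force: 0.0
```

>>> step_arm(
  plan=[
    {"offset":[0,0,-2],"rot":[0,0,0],"gripper":4},
    {"offset":[0,0,-5],"rot":[0,0,0],"gripper":4},
    {"offset":[0,0,-9],"rot":[0,0,0],"gripper":4},
    {"offset":[0,5,-9],"rot":[0,0,0],"gripper":4},
    {"offset":[0,10,-9],"rot":[0,0,0],"gripper":4},
    {"offset":[0,15,-9],"rot":[0,0,0],"gripper":4},
    {"offset":[0,20,-9],"rot":[0,0,0],"gripper":4},
    {"offset":[0,25,-9],"rot":[0,0,0],"gripper":4},
    {"offset":[0,25,-9],"rot":[0,0,0],"gripper":4},
    {"offset":[0,25,-9],"rot":[0,0,0],"gripper":4},
  ],
)

```text
time_s: 20.5
eef_pos: [400.8, 45.2, 214.2]
ee_rot: [0.001, -0.317, 0.948, -0.0]
force: [0.3, -0.4, 0.4]
grip_width: 0.466
grip_force: 0.0
```

```bash
python3 -c "
from g import *
s=sense();print(s['eef_pos'],s['force'])
b=cam('top');T=cloud(b)[180:240,320:400].reshape(-1,3);B=T[(T[:,2]>60)&(T[:,2]<92)]
print('top block',len(B),railxy(B.mean(0)),B.mean(0),railxy((B.min(0)+B.max(0))/2))
a=cam('side');T=cloud(a)[180:290,300:400].reshape(-1,3);B=T[(T[:,2]>71)&(T[:,2]<85)];print('side block top',len(B),railxy(B.mean(0)),B.mean(0))
cv2.imwrite('pics/s6.png',np.vstack([cv2.resize(a['color'][210:250,315:390],(600,320),interpolation=2),cv2.resize(b['color'][190:225,340:405],(600,270),interpolation=2)])[:,:,::-1])"
```

```text
[400.80072172  45.16109649 214.16179196] [ 0.34025251 -0.43799252  0.39303727]
top block 36 [ 108.84906073 -120.50538738] [ 548.65554816 -154.36635499   73.89759386] [ 109.8337805  -119.87849523]
side block top 39 [ 107.36754654 -120.67789915] [ 547.56466721 -153.34919064   75.32676574]
```

View pics/s6.png

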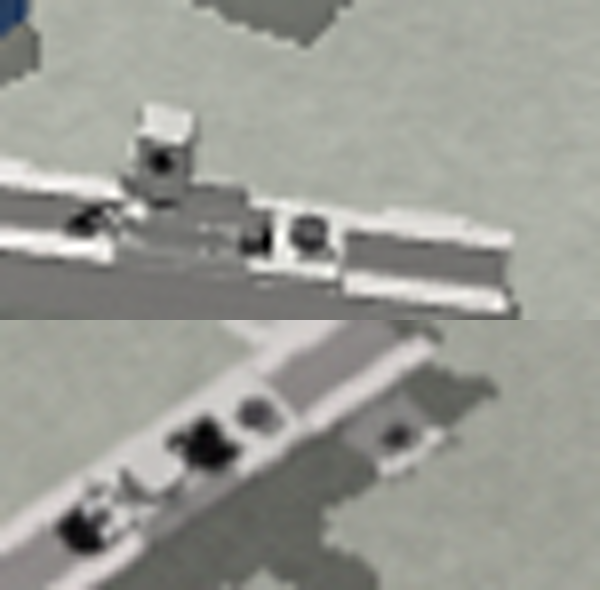

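```bash
python3 -c "
from g import *
d=np.load('c0.npz')
for k in('ct','cs'):
  C=d[k].reshape(-1,3); C=C[np.isfinite(C).all(1)]; q=(C[:,:2]-o)@W
  m=(q[:,0]>80)&(q[:,0]<175)&(abs(q[:,1]+120)<22)&(C[:,2]<60)
  q,z=q[m],C[m,2]
  for s in range(80,175,5):
    k2=(q[:,0]>=s)&(q[:,0]<s+5); lat=q[k2,1]+120; zz=z[k2]; c=abs(lat)<6
    print(s,'ctr z',zz[c].round().astype(int)[:8],'max',zz.max().round(),'n33',(zz>33).sum())
"
```

```text
80 ctr z [5 0 4 9 3 9 0] max 29.0 n33 0
85 ctr z [ 8 -2 -3 10  0] max 32.0 n33 0
90 ctr z [3 2 2 7 7] max 37.0 n33 2
95 ctr z [ 4  6 39  0  4  5] max 47.0 n33 7
100 ctr z [37  7  3 42  3  2] max 44.0 n33 6
105 ctr z [7 0 3] max 42.0 n33 6
110 ctr z [2 4 6 9] max 42.0 n33 4
115 ctr z [ 4 -3  3  8 -2] max 35.0 n33 2
120 ctr z [3 5 7 2 4] max 37.0 n33 2
125 ctr z [-2  5  7  0  3] max 39.0 n33 2
130 ctr z [4 4 4 5 6] max 40.0 n33 3
135 ctr z [19  2  6 19  1  9  5  9] max 42.0 n33 2
140 ctr z [18 17 23  5 19  2] max 33.0 n33 0
145 ctr z [29 17 19 32 15 18  9] max 35.0 n33 1
150 ctr z [33 31 32 30 17  4] max 35.0 n33 2
155 ctr z [32 32 25 37 36 40 38] max 40.0 n33 8
160 ctr z [32 39 39 33 35 42 28] max 42.0 n33 5
165 ctr z [30 33] max 36.0 n33 2
170 ctr z [26 26 26] max 30.0 n33 0
80 ctr z [] max 31.0 n33 0
85 ctr z [] max 30.0 n33 0
90 ctr z [] max 40.0 n33 7
95 ctr z [37 41 38] max 43.0 n33 11
100 ctr z [40] max 44.0 n33 11
105 ctr z [] max 41.0 n33 11
110 ctr z [] max 40.0 n33 8
115 ctr z [] max 44.0 n33 6
120 ctr z [] max 41.0 n33 10
125 ctr z [] max 39.0 n33 10
130 ctr z [] max 41.0 n33 9
135 ctr z [20] max 31.0 n33 0
140 ctr z [] max 31.0 n33 0
145 ctr z [31 30 28 31] max 33.0 n33 2
150 ctr z [37 36 30 32 29] max 37.0 n33 3
155 ctr z [37 38 34 35 35 34 29] max 38.0 n33 8
160 ctr z [36 38 38 36 33 29 31 28] max 38.0 n33 6
165 ctr z [31 30 31 28 30 29] max 33.0 n33 0
170 ctr z [] max 28.0 n33 0
```

The geometry agrees: jaws at about s=101, so home is about 109, and the trolley rests at 109, released. Handing in.

```bash
python3 -c "
from rig import *
print(finish_job())"
```

```text
the job is handed in; nothing more can be done
None
```

The trolley is round the bend and snapped through the spring clip. It rests about 109 mm past `rail_exit`, the home position I estimated from the jaws, and is released. The job is handed in, but no verdict came back, and I inferred the buffer's compression from the position and push forces, not from a joint reading.

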